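# Start the hold-down's thread and clamp the pine strip

### The arm

A 6-joint arm with a two-finger parallel gripper is mounted at the origin on the work surface. World frame = base frame: x ahead of the robot, y to its left, z up, the work surface at z = 0. Lengths are in m, angles in rad, forces in N, time in s.
With the tool pointing down it reaches from about 0.375 to 0.925 m from the base axis. Payload 5.7 kg.
Tool frame: the origin (TCP) lies midway between the tips of the shut fingers; the grasp point (between the pads) lies 19 mm behind it; y points along the fingers, x is the direction in which the jaws open and shut, and the axes are right-handed (so a half turn about y gives the same grasp; the last joint's range is limited). The gripper opens to 88 mm and grips with 3 to 60 N. Pads are 20 mm wide; open, the fingers measure 115 mm over their backs; the gripper's body (75 mm by 178 mm) begins 61 mm behind the grasp point.
Start: joints at [-1.44, 0.359, 1.51, -0, 1.272, -0.115], TCP at [0.146, -0.582, 0.223] pointing down, gripper open.
Joint ranges: [-2.97, 2.97], [-1.01, 2.36], [0.21, 2.38], [-0.96, 4.11], [0.2, 2.71], [-2.98, 2.98]. Speed limits (rad/s): [2.39, 2.39, 3.14, 3.14, 3.14, 3.14].

### API

Orientations are given as [roll, pitch, yaw] about the fixed x, y, z axes, in that order (R = Rz(yaw) Ry(pitch) Rx(roll)).
In Python, from cell import robot, get_image gives the robot as it stands.
- The arm moves only by the tool move_arm, never from a script. Its argument "motion" is one flat list of numbers, 6 for each row, row after row: the shift along the tool's x, y, z in mm, then the turn, a rotation vector about the tool's x, y, z in rad. In form: [x, y, z, ax, ay, az, x, y, z, ax, ay, az, ...]. A call has 1 to 8 rows; each row is the pose to reach, as a shift and turn from the pose measured when the call began, along the tool's axes at that moment; what a row does not reach only later rows make up. A row lasts 1/10 s, in which the tool goes at most 50 mm and 8.59 degrees, less where a joint would pass 70% of its speed; a pose out of reach is approached as far as the arm can. A call with a gripper value outside its range is refused whole. "hand" is the closure, from 0 (fully open) to 1 (shut), set as the call begins (left out, the last holds). The fingers move at their own pace and stop on an object; "squeeze" is the grip in N (left out, the last holds). Time passes only in rows, so rows that repeat a pose let the fingers close. It gives the time, the measured TCP pose, the force and the opening at its end, in the units of the state.
- robot.get_obs(): the state, without advancing time (a new reading comes with each control period).
- get_image(name): name is "scene" or "top" or "wrist"; returns a dict with "image" (384x512x3 uint8, red, green, blue), "z_map" (384x512 float32, m along the optical axis (not along the pixel's ray), 0 where there is no reading), "fx", "fy", "cx", "cy" (pixels), "R" (3x3) and "t" (3): a world point X has camera coordinates R X + t. Camera axes: x right, y down, z forward; pixel columns grow to the right and rows downward; lengths in m; the calibration is good to about 2 mm. The wrist camera is an equidistant fisheye: a pixel r from the principal point sees the ray r / f radians off the axis. A picture is of the moment at which its call begins.
- robot.hand_in(): hands the job in, once; it reports no verdict.
The state is a dict: "t": time; "joints": joint angles; "qvel": joint speeds; "effort": joint torques, N m; "ee_pos": TCP position; "eef_rot": TCP orientation; "force": force on the tool from outside, world axes, zero at the start; "moment": the same for the moment, N m; "finger_gap": finger opening in m.
Only numpy, scipy, OpenCV 4.12 (cv2) and the standard library are available. Lean on these libraries where they do the work, as an engineer would, in place of code of your own. Each camera call takes 0.05 s, during which the arm holds its last target. There are 200 camera calls.

### The job

Clamp the pale pine strip in its jig. The orange wing knob above it has been left off its thread: turn it back (anticlockwise from above) until the spindle clicks down onto the thread start, then turn it forward (clockwise) as far as it goes so that the foot is down on the strip, and let go. The dark walnut strip in the other jig is already clamped: leave its knob as it is, and do not shift the pine strip.

Things in the scene. Friction and masses are not known exactly. Their poses are not given: they have to be found in the camera images.
- pine_knob_grip (a point): Grip point of the orange wing knob over the pale pine strip: on its vertical turning axis, 131 mm above the bench, 11 mm below the top of the wings. The wings are one upright bar 62 x 14 mm, standing 30 mm above a 44 mm round skirt (skirt top 21 mm below this point). x runs along the wings, z up; the frame turns with the knob. A white stripe on top marks the -x wing.
- pine_knob (a joint): Knob angle, rad, growing clockwise seen from above (forward). Starts at -0.1 to 0.2, off the thread, where it jams if turned forward past 0.3. Turned back past about -0.5 the spindle clicks down; back stop -0.8. After that it turns forward to its stop at 0.8. Needs about 0.2 N m, stays where left, never rises or sinks. Collar dots for the stripe: white at the thread start, green when tight.
- pine_spindle (a joint): How far the knob's steel spindle with its 28 mm round foot has come down, in m: 0 while off the thread, about 0.0075 after the click (a spring pushes it down by itself), then further as the knob is turned forward, until at about 0.0115 the foot rests on the pine strip.
- pine_strip: Pale pine strip 240 x 45 x 20 mm (x along it, origin at the centre of its underside, 15 mm above the bench), loose between two fences of its jig, which is fixed to the bench. A blue crossbar (146 x 66 mm, top 86 mm above the bench) spans its middle and carries the knob.
- walnut_knob (a joint): Angle in rad of the like knob in the like jig over the dark walnut strip, the same sense; already tight, between 0.55 and 0.7. Leave it there.

How it is judged:
By the outcome, as a careful person would: the job done as asked, in the order asked, and still so for the second after the job is handed in, with the robot touching nothing.
It also fails if it takes over 35 s, if anything falls off the work surface, if the arm or the gripper's body presses on something with over 40 N, if the wrist force passes 120 N, or if a joint passes its speed limit or range.

## Working session

There is one attempt and no reset: what is moved stays moved. The work goes in short steps, Python scripts to look and compute and a tool call to move; the robot and the scene stay as the last step left them, time stands still between calls to the robot, and variables do not carry over. Pictures are saved under pics/ and viewed, about 8 in all and at most 12, crops included, and the job is handed in when it is done.

Besides the shell and the picture viewer there is one more tool, called after "Request:" as name(argument=value, ...), one argument or row to a line, values as JSON. move_arm: Moves the arm, as the interface text tells. Its arguments: {"type":"object","properties":{"motion":{"type":"array","items":{"type":"number"}},"hand":{"type":"number"},"squeeze":{"type":"number"}},"required":["motion"]}

```bash
mkdir -p pics; ls; python3 - <<'E'
from cell import robot,get_image
import cv2,pickle
d={n:get_image(n) for n in("scene","top")}
pickle.dump(d,open("a.pkl","wb"))
for n in d:
    cv2.imwrite(f"pics/{n}0.png",d[n]["image"][:,:,::-1]); print(n,d[n]["fx"],d[n]["R"],d[n]["t"])
o=robot.get_obs();print(o["t"],o["ee_pos"],o["eef_rot"],o["finger_gap"])
E
```

```text
pics
scene 490.6499673266366 [[ 0.36981152  0.92898962 -0.01475574]
 [ 0.73197959 -0.30109377 -0.61118608]
 [-0.57222838  0.21522275 -0.79134939]] [-0.19500247 -0.34251555  1.46863276]
top 452.19123770727424 [[ 0.07333998 -0.99729923  0.00393541]
 [-0.97678122 -0.07262646 -0.2015536 ]
 [ 0.20129506  0.01093791 -0.97946958]] [-0.03749378  0.57571525  0.90389909]
0.1 [ 0.14590393 -0.58134855  0.22189955] [-1.5706207   0.00165383 -1.32499685] 0.08801303271962371
```

View pics/top0.png

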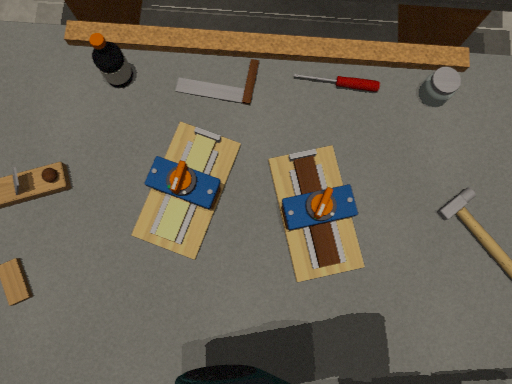

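View pics/scene0.png

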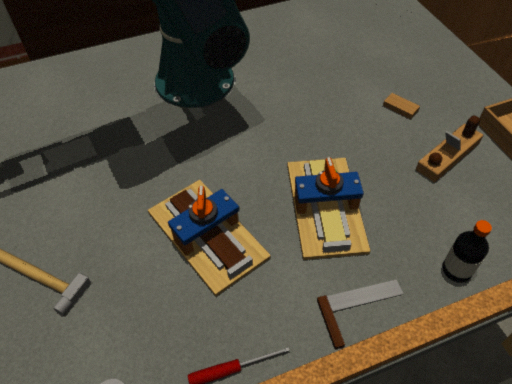

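```bash
cat > h.py <<'E'
import cv2,numpy as np
def cloud(d):
    v,u=np.mgrid[:384,:512]; z=d["z_map"]
    c=np.stack([(u-d["cx"])/d["fx"]*z,(v-d["cy"])/d["fy"]*z,z],-1)
    P=(c-d["t"])@d["R"]; P[z==0]=-9
    return P
def onplane(d,uv,h):
    uv=np.atleast_2d(uv).astype(float)
    r=np.c_[(uv[:,0]-d["cx"])/d["fx"],(uv[:,1]-d["cy"])/d["fy"],np.ones(len(uv))]@d["R"]
    o=-d["R"].T@d["t"]
    return o+r*((h-o[2])/r[:,2])[:,None]
def line(m):
    p=m[:,:2]; c=p.mean(0); w,V=np.linalg.eigh(np.cov((p-c).T)); return c,V[:,1],2*np.sqrt(w*3)
E
python3 - <<'E'
import pickle;from h import *
D=pickle.load(open("a.pkl","rb"))
for n in D:
    d=D[n];P=cloud(d);hsv=cv2.cvtColor(d["image"],cv2.COLOR_RGB2HSV)
    for nm,m in {"orange":cv2.inRange(hsv,(4,150,60),(17,255,255))>0,"blue":cv2.inRange(hsv,(100,150,50),(125,255,255))>0}.items():
        k,l,s,c=cv2.connectedComponentsWithStats(m.astype(np.uint8))
        for i in range(1,k):
            if s[i,4]<60: continue
            q=P[l==i]
            if nm=="orange":
                if q[:,2].max()<.12 or q[:,2].max()>.16 : continue
                t=q[q[:,2]>.134]
            else: t=q[abs(q[:,2]-.086)<.006]
            if len(t)<8: continue
            ce,v,e=line(t); print(n,nm,c[i],len(t),"c",ce,"mid",cv2.minAreaRect(t[:,:2].astype(np.float32)),"ang",np.arctan2(v[1],v[0]),"z",np.percentile(q[:,2],[50,99]),e)
d=D["top"];I=d["image"][:,:,::-1]
a=cv2.resize(I[145:225,140:225],None,fx=5,fy=5,interpolation=2);
I=D["scene"]["image"][:,:,::-1];b=cv2.resize(I[140:220,285:370],None,fx=5,fy=5,interpolation=2)
cv2.imwrite("pics/z.png",cv2.resize(np.hstack([a,b]),(800,376)))
E
```

```text
scene orange [332.00568182 171.27840909] 135 c [0.57610498 0.149741  ] mid ((0.5702674388885498, 0.15203562378883362), (0.013981815427541733, 0.0616552010178566), 77.61996459960938) ang 2.9962971990975067 z [0.14314364 0.14775699] [0.01417897 0.05837073]
scene orange [201.93529412 203.77647059] 144 c [ 0.54639208 -0.13571688] mid ((0.5397053360939026, -0.1343105584383011), (0.014251850545406342, 0.06308244168758392), 70.67408752441406) ang 2.7372013176361705 z [0.12063432 0.14723377] [0.01477866 0.05630292]
scene blue [349.94264339 184.79551122] 398 c [0.58842664 0.1969236 ] mid ((0.5821223855018616, 0.19034737348556519), (0.06315810233354568, 0.06545570492744446), 74.74116516113281) ang 2.4767718485978287 z [0.08635195 0.09073615] [0.04450778 0.07038564]
scene blue [308.23026316 187.79166667] 455 c [0.5605523  0.10630943] mid ((0.5587606430053711, 0.11488223075866699), (0.06643371284008026, 0.06531039625406265), 73.2597885131836) ang -3.1332639908209026 z [0.08641291 0.08988459] [0.05081741 0.06845337]
scene blue [201.96028513 216.33706721] 977 c [ 0.54429795 -0.13821191] mid ((0.53
[... 486 characters left out ...]
13735959] mid ((0.5376089215278625, -0.13664467632770538), (0.014036291278898716, 0.06161363795399666), 70.0151138305664) ang 2.804706713469341 z [0.11488494 0.1488648 ] [0.01505727 0.05864205]
top blue [183.14465875 182.90578635] 1339 c [0.5659826  0.14749597] mid ((0.5686260461807251, 0.1499619334936142), (0.14531710743904114, 0.06515934318304062), 73.77268981933594) ang 1.2879861947109883 z [0.08682809 0.09080595] [0.07015868 0.1720756 ]
top blue [317.78613569 207.91519174] 1335 c [ 0.53446815 -0.13289558] mid ((0.5376064777374268, -0.13608944416046143), (0.06534543633460999, 0.14431226253509521), 16.480545043945312) ang 1.8465703746438245 z [0.08724317 0.09124512] [0.06920339 0.17137408]
```

View pics/z.png

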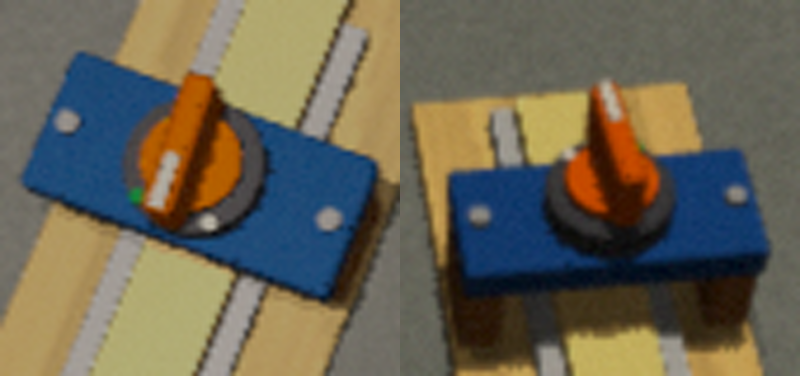

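Request:
move_arm(
  motion=[-32,0,31,0,-0.14,0,-64,0,62,0,-0.28,0,-96,0,93,0,-0.42,0,-128,0,124,0,-0.56,0,-160,0,155,0,-0.7,0,-192,0,186,0,-0.84,0,-224,0,217,0,-0.98,0,-256,0,248,0,-1.12,0],
  hand=0,
)

```text
t: 0.9
ee_pos: [0.3245, -0.2709, 0.2222]
eef_rot: [-1.569, 0.001, -0.2]
force: [0.7, -0.2, 0.7]
finger_gap: 0.088
```

Request:
move_arm(
  motion=[13,0,40,0,-0.14,0,26,0,80,0,-0.28,0,39,0,120,0,-0.42,0,52,0,160,0,-0.56,0,65,0,200,0,-0.7,0,78,0,240,0,-0.84,0,91,0,280,0,-0.98,0,104,0,320,0,-1.12,0],
)

```text
t: 1.7
ee_pos: [0.4903, 0.0239, 0.2225]
eef_rot: [-1.569, -0.001, 0.926]
force: [1.0, -0.3, 0.3]
finger_gap: 0.0877
```

Request:
move_arm(
  motion=[37,0,3,0,-0.11,0,74,0,6,0,-0.22,0,111,0,10,0,-0.33,0,149,0,13,0,-0.434,0,149,0,13,0,-0.434,0],
)

```text
t: 2.2
ee_pos: [0.5715, 0.1544, 0.2223]
eef_rot: [-1.571, -0.003, 1.366]
force: [-0.8, 0.2, 0.0]
finger_gap: 0.0878
```

```bash
cat > w.py <<'E'
import sys;from h import *
from cell import robot,get_image
d=get_image("wrist");cv2.imwrite("pics/"+sys.argv[1],d["image"][:,:,::-1])
o=robot.get_obs();print(o["ee_pos"],o["eef_rot"],d["fx"],d["cx"],d["cy"])
def rays(uv):
    a=(uv-[d["cx"],d["cy"]])/d["fx"];r=np.linalg.norm(a,axis=1,keepdims=True);return np.c_[a*np.sinc(r/np.pi),np.cos(r)]
hsv=cv2.cvtColor(d["image"],cv2.COLOR_RGB2HSV)
m=(cv2.inRange(hsv,(4,150,60),(17,255,255))>0)
v,u=np.nonzero(m&(d["z_map"]>0));r=rays(np.c_[u,v].astype(float));z=d["z_map"][v,u]
P=(r/r[:,2:]*z[:,None]-d["t"])@d["R"]
t=P[(P[:,2]>.134)&(P[:,2]<.155)&(np.hypot(P[:,0]-.569,P[:,1]-.15)<.06)]
s=P[(P[:,2]<.114)&(P[:,2]>.1)&(np.hypot(P[:,0]-.569,P[:,1]-.15)<.06)]
for q in(t,s):
    if len(q)>20: print(len(q),cv2.minAreaRect(q[:,:2].astype(np.float32)),np.median(q[:,2]))
E
python3 w.py w1.png
```

```text
[0.56993459 0.15245802 0.22204948] [-1.56933783e+00 -1.56137118e-03  1.36264730e+00] 297.3186396354542 253.86464340201908 191.29444322694002
877 ((0.5685113668441772, 0.1518903523683548), (0.01392407901585102, 0.05998634546995163), 78.45855712890625) 0.14329227944451384
842 ((0.5681997537612915, 0.15455690026283264), (0.04528409615159035, 0.04902049899101257), 42.38421630859375) 0.10892027126522139
```

View pics/w1.png

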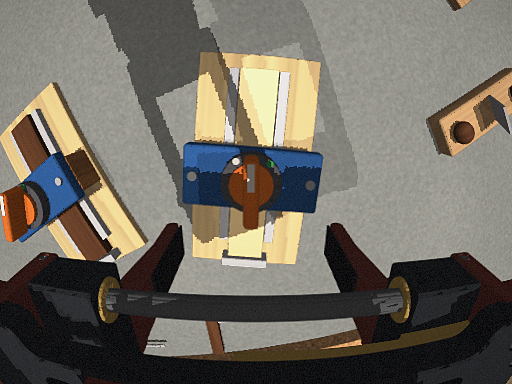

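Request:
move_arm(
  motion=[-1,30,1,0,0,0,-1,60,1,0,0,0,-1,85,1,0,0,0,-1,100,1,0,0,0,-1,106,1,0,0,0,-1,106,1,0,0,0],
)

```text
t: 2.85
ee_pos: [0.5675, 0.1509, 0.1153]
eef_rot: [-1.567, -0.001, 1.361]
force: [0.6, 1.0, -0.3]
finger_gap: 0.0877
```

Request:
move_arm(
  motion=[0,0,0,0,0,0,0,0,0,0,0,0,0,0,0,0,0,0,0,0,0,0,0,0,0,0,0,0,0,0,0,0,0,0,0,0,0,0,0,0,0,0],
  hand=1,
  squeeze=50,
)

```text
t: 3.55
ee_pos: [0.5675, 0.151, 0.1154]
eef_rot: [-1.567, -0.001, 1.361]
force: [0.6, 0.4, -0.4]
finger_gap: 0.0351
```

Still closing.

Request:
move_arm(
  motion=[0,0,0,0,0,0,0,0,0,0,0,0,0,0,0,0,0,0,0,0,0,0,0,0,0,0,0,0,0,0],
)

```text
t: 4.05
ee_pos: [0.5678, 0.1524, 0.1154]
eef_rot: [-1.567, -0.003, 1.361]
force: [0.6, 5.3, -1.5]
finger_gap: 0.0141
```

Request:
move_arm(
  motion=[0,0,0,0,-0.08,0,0,0,0,0,-0.17,0,0,0,0,0,-0.26,0,0,0,0,0,-0.35,0,0,0,0,0,-0.44,0,0,0,0,0,-0.52,0,0,0,0,0,-0.6,0,0,0,0,0,-0.6,0],
)

```text
t: 4.85
ee_pos: [0.5678, 0.1517, 0.1153]
eef_rot: [-1.569, -0.003, 1.962]
force: [0.2, -3.0, 1.0]
finger_gap: 0.0136
```

```bash
python3 -c "
from cell import robot,get_image
import cv2,numpy as np
o=robot.get_obs();print(o['ee_pos'],o['eef_rot'],o['force'],o['moment'],o['finger_gap'],o['joints'])
a=get_image('scene')['image'][:,:,::-1][110:240,270:390];b=get_image('wrist')['image'][:,:,::-1][60:300,140:380]
cv2.imwrite('pics/c.png',np.hstack([cv2.resize(a,(400,433),interpolation=2),cv2.resize(b,(400,433))]))"
```

```text
[0.56776366 0.1517427  0.11529332] [-1.56902592 -0.003344    1.96190383] [ 0.2333392  -2.96939239  0.97702593] [-0.72770093 -0.01776811  0.07428396] 0.01364229267489974 [ 0.14181904  0.4566221   1.65160641  0.00325904  1.03590717 -1.82175261]
```

View pics/c.png

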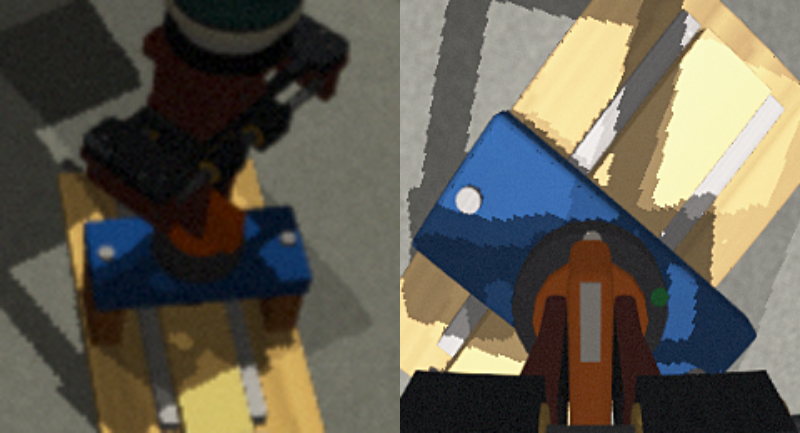

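Request:
move_arm(
  motion=[0,0,0,0,-0.03,0,0,0,0,0,-0.06,0,0,0,0,0,-0.06,0],
)

```text
t: 5.25
ee_pos: [0.5678, 0.1517, 0.1153]
eef_rot: [-1.569, -0.003, 2.02]
force: [0.8, -2.6, -0.1]
finger_gap: 0.0137
```

Request:
move_arm(
  motion=[0,0,0,0,0.06,0,0,0,0,0,0.18,0,0,0,0,0,0.3,0,0,0,0,0,0.42,0,0,0,0,0,0.54,0,0,0,0,0,0.66,0,0,0,0,0,0.78,0,0,0,0,0,0.88,0],
)

```text
t: 6.05
ee_pos: [0.5678, 0.1528, 0.1153]
eef_rot: [-1.567, -0.003, 1.134]
force: [0.4, 1.2, -0.4]
finger_gap: 0.0137
```

```bash
cat > s.py <<'E'
from cell import robot
o=robot.get_obs()
for k in("t","ee_pos","eef_rot","force","moment","finger_gap","effort"):print(k,o[k])
E
python3 s.py
```

```text
t 6.05
ee_pos [0.56782449 0.15279932 0.11532584]
eef_rot [-1.56666786 -0.00265431  1.13384776]
force [ 0.38395411  1.24736686 -0.44336376]
moment [ 0.34675811 -0.09753924  0.13543818]
finger_gap 0.013655557752657163
effort [ -1.10034093 -53.24292183 -22.07113981  -0.47001779   0.23019506
  -1.04873512]
```

Request:
move_arm(
  motion=[0,0,0,0,0.08,0,0,0,0,0,0.16,0,0,0,0,0,0.24,0,0,0,0,0,0.32,0,0,0,0,0,0.4,0,0,0,0,0,0.48,0,0,0,0,0,0.54,0,0,0,0,0,0.54,0],
)

```text
t: 6.85
ee_pos: [0.5683, 0.1534, 0.1154]
eef_rot: [-1.566, -0.002, 0.592]
force: [2.6, 0.0, -0.5]
finger_gap: 0.0139
```

```bash
python3 s.py
```

```text
t 6.85
ee_pos [0.56833584 0.15337855 0.11535298]
eef_rot [-1.56551964e+00 -1.51243735e-03  5.92377745e-01]
force [ 2.5685607   0.03749723 -0.5392483 ]
moment [ 0.06546123 -0.36048075 -0.05204096]
finger_gap 0.013932381838510316
effort [ 3.92022030e-01 -5.38109457e+01 -2.16452605e+01  4.62906214e-02
  6.57775328e-01  5.54280728e-01]
```

Past the jam angle (about 0.7 rad now), so it took the thread. On slowly to the stop.

Request:
move_arm(
  motion=[0,0,0,0,0.03,0,0,0,0,0,0.06,0,0,0,0,0,0.09,0,0,0,0,0,0.12,0,0,0,0,0,0.14,0,0,0,0,0,0.14,0,0,0,0,0,0.14,0],
)

```text
t: 7.55
ee_pos: [0.5685, 0.1534, 0.1154]
eef_rot: [-1.566, -0.001, 0.454]
force: [2.2, -1.3, -0.5]
finger_gap: 0.0137
```

```bash
python3 s.py;python3 -c "
from cell import robot,get_image
import cv2,numpy as np
b=get_image('wrist')['image'][:,:,::-1][60:300,140:380]
cv2.imwrite('pics/e.png',cv2.resize(b,(480,480)))"
```

```text
t 7.55
ee_pos [0.56848186 0.15344579 0.11536775]
eef_rot [-1.56565639e+00 -1.03778357e-03  4.53727795e-01]
force [ 2.23811263 -1.32632143 -0.5091845 ]
moment [-0.16183863 -0.33331897  0.9503312 ]
finger_gap 0.013661129033829777
effort [ -0.25073293 -53.68378758 -21.77243292   0.86578734   0.55823632
   0.9904068 ]
```

View pics/e.png

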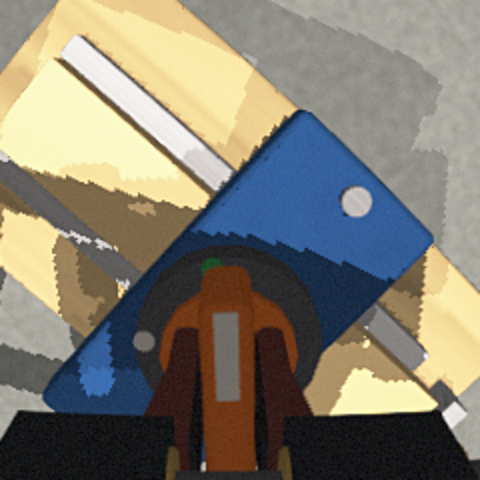

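Request:
move_arm(
  motion=[0,0,0,0,0,0,0,0,0,0,0,0,0,0,0,0,0,0,0,0,0,0,0,0,0,0,0,0,0,0,0,0,0,0,0,0,0,0,0,0,0,0],
  hand=0,
)

```text
t: 8.3
ee_pos: [0.5685, 0.1535, 0.1154]
eef_rot: [-1.566, -0.001, 0.453]
force: [-0.7, 0.8, -0.1]
finger_gap: 0.0664
```

Request:
move_arm(
  motion=[0,-10,0,0,0,0,0,-35,0,0,0,0,0,-65,0,0,0,0,0,-95,0,0,0,0,0,-120,0,0,0,0,0,-140,0,0,0,0,0,-140,0,0,0,0],
)

```text
t: 9.0
ee_pos: [0.5708, 0.1531, 0.2593]
eef_rot: [-1.568, -0.008, 0.453]
force: [-0.4, -0.3, -0.3]
finger_gap: 0.0878
```

```bash
python3 w.py w2.png; python3 s.py | head -4; python3 - <<'E'
import pickle;from h import *
from cell import get_image
d0=pickle.load(open("a.pkl","rb"));d={n:get_image(n) for n in("top","scene")}
for n in d:
    for D in(d0[n],d[n]):
        hsv=cv2.cvtColor(D["image"],cv2.COLOR_RGB2HSV);P=cloud(D)
        m=(cv2.inRange(hsv,(22,60,120),(35,200,255))>0)&(abs(P[:,:,2]-.035)<.005)
        q=P[m&(P[:,:,1]>0.03)]; o=P[(cv2.inRange(hsv,(4,150,60),(17,255,255))>0)&(P[:,:,2]>.134)&(P[:,:,2]<.16)&(P[:,:,1]<-.05)]
        if len(q)>50: print(n,"pine",len(q),cv2.minAreaRect(q[:,:2].astype(np.float32)))
        if len(o)>50: print(n,"walnut",len(o),cv2.minAreaRect(o[:,:2].astype(np.float32)))
w=cv2.imread("pics/w2.png")
a=d["scene"]["image"][:,:,::-1][110:270,270:400]
cv2.imwrite("pics/f.png",np.hstack([cv2.resize(w,(500,400)),cv2.resize(a,(300,400),interpolation=2)]))
E
```

```text
[0.56964057 0.15289529 0.2571405 ] [-1.5666565  -0.00455365  0.45340527] 297.3186396354542 253.86464340201908 191.29444322694002
669 ((0.569124698638916, 0.15225408971309662), (0.013981426134705544, 0.06164960190653801), 27.796682357788086) 0.14322067011080097
688 ((0.5704218745231628, 0.15345850586891174), (0.04627496749162674, 0.04499147832393646), 74.65196228027344) 0.10885586078504433
t 9.05
ee_pos [0.56964057 0.15289529 0.2571405 ]
eef_rot [-1.5666565  -0.00455365  0.45340527]
force [-0.6047646   0.24603123 -0.66447504]
top pine 1473 ((0.5700607895851135, 0.15075165033340454), (0.04600853845477104, 0.24006608128547668), 73.57463073730469)
top walnut 178 ((0.5376089215278625, -0.13664467632770538), (0.014036291278898716, 0.06161363795399666), 70.0151138305664)
top pine 413 ((0.5697826147079468, 0.14964444935321808), (0.04390616714954376, 0.2404278814792633), 73.5331039428711)
top walnut 178 ((0.5373788475990295, -0.13657477498054504), (0.014029650017619133, 0.06165146082639694), 70.23611450195312)
scene pine 783 ((0.5688767433166504, 0.15336740016937256), (0.0454394668340683, 0.24107785522937775), 73.4728775024414)
scene walnut 144 ((0.5397053360939026, -0.1343105584383011), (0.014251850545406342, 0.06308244168758392), 70.67408752441406)
scene pine 322 ((0.5683892965316772, 0.15357612073421478), (0.048092201352119446, 0.24349872767925262), 74.44593048095703)
scene walnut 148 ((0.540327787399292, -0.13442279398441315), (0.01389908418059349, 0.059916917234659195), 69.9884262084961)
```

View pics/f.png

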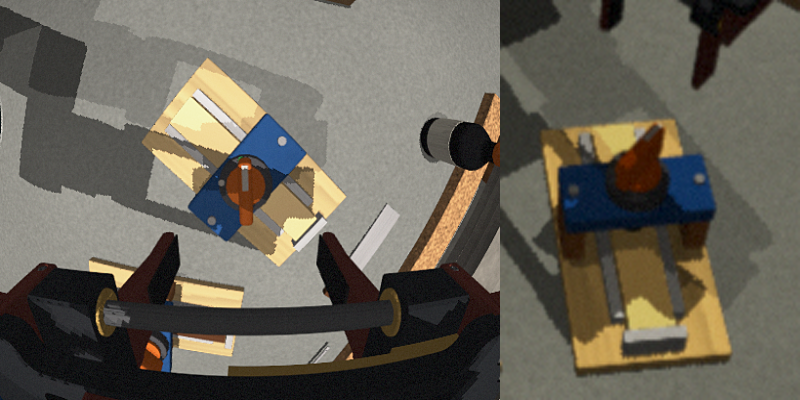

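The wing now stands at about 0.80 rad from the strip direction, which is the forward stop. The pine strip and the walnut knob have not moved, and the gripper is clear.

```bash
python3 -c "
from cell import robot
print(robot.hand_in())"
```

```text
the job is handed in; nothing more can be done
None
```

The pine strip is clamped and the job is handed in at about 9 s. I gripped the orange wing knob and turned it back to about -0.73 rad. I then turned it forward to its stop, let go and raised the gripper clear.

- **Knob at its stop:** the wrist moment rose to about 0.95 N m at the end. After release, the wrist camera measured the wing at about 0.80 rad, with the stripe at (slightly past) the green dot.
- **Click onto the thread:** I did not see or feel this directly. I inferred it because the stripe reached the white dot when turned back, and the knob then turned forward past 0.3 rad without jamming. I did not measure the foot's height on the strip.
- **Left alone:** the pine strip and the walnut knob measured unchanged within camera noise (about 1 mm and 1°). Force readings stayed low, at most about 5 N.

No check failed or disagreed.

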